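Load the vegetable cutter and run it on the hold-to-run key

TASK

Tip the cutter's loading tray up by its blue bar so that all four carrot chunks slide into the hopper, and bring the tray back down level. Then take the red key from its stand, work it past the sticky pins until it is fully home in the brass lock, turn it a quarter turn clockwise (seen from above) against the spring, and finish while still gripping the key and holding it turned. Spill no carrot and leave the ramekins and the jar where they are.

Things in the scene. Friction and masses are not known exactly. Their poses are not given: they have to be found in the camera images.
- tray_bar (a point): middle of the blue round grip bar (12 mm thick, 120 mm long) on the robot's side of the loading tray. x points to the hopper along the tray's floor, y along the bar, z out of the tray. Tray down: 140 mm above the counter, 200 mm from the hinge line and 30 mm above it. The tray's end wall is 48 mm away. The bar turns inside a pinching grip, so the gripper may stay pointing down.
- tray_hinge (a point): middle of the tray's level hinge line (fixed), 110 mm above the counter, at the near rim of the white and steel hopper. y along the hinge, x towards the hopper. Hopper inside: x 6 to 203 mm, y +-107 mm from here; floor 60 mm below the hinge, side walls end 60 mm above it, far wall 80 mm above.
- tray (a joint): tilt of the loading tray, rad: 0 level (down), stop at 1.2. Lifting the bar raises it. Tray 150 x 160 mm with a 30 mm rim, open at the hinge, 0.35 kg; damped (0.35 N m s/rad), it sinks back by itself when let go. The chunks slide off between 0.6 and 1.1.
- carrot0_mid (a point): centre of carrot chunk 0: orange stub 34 mm across and 34 mm high, 30 g, standing on the tray at the start
- carrot1_mid (a point): centre of carrot chunk 1: orange stub 34 mm across and 34 mm high, 30 g, standing on the tray at the start
- carrot2_mid (a point): centre of carrot chunk 2: orange stub 34 mm across and 34 mm high, 30 g, standing on the tray at the start
- carrot3_mid (a point): centre of carrot chunk 3: orange stub 34 mm across and 34 mm high, 30 g, standing on the tray at the start
- key_bow (a point): centre of the key's red bow (flat block 36 mm wide along x, 12 mm thick along y, 34 mm high along z, z up). Below it a dark round shoulder, then the blade. The key is the same either way round (half turn), 60 g. It stands upright in a white block 50 mm high, blade in a loose slot 36 mm deep, shoulder on the block's top.
- key_shoulder (a point): centre of the underside of the key's shoulder (26 mm across, 10 mm high), 27 mm below key_bow, same axes. Below it the steel blade, 14 mm wide (x) by 6 mm thick (y), 30 mm long, its last 6 mm tapered to 2 mm thick. The shoulder rests on the brass plug's top when the key is home.
- lock_mouth (a point): centre of the slot's mouth on top of the 38 mm square brass plug in the grey switch box (110 x 110 mm); 64 mm above the counter. z up, x along the slot; turns with the plug. Slot 16.5 mm (x) by 8 mm (y), 34 mm deep, 3 mm bevel. Two sprung sticky pins stick 2.5 mm in from the broad sides, 11 and 20 mm down: passing them takes about 5 to 10 N, small turns to and fro help.
- plug (a joint): turn of the plug, rad: 0 at rest, grows clockwise seen from above, stop at 1.6. A return spring (0.05 N m/rad) turns it back when let go. The key has about 0.15 rad of play in the slot.
- ramekin0: small glass bowl, 76 mm across, 42 mm high, origin under its centre; leave alone
- ramekin1: like ramekin0
- ramekin2: like ramekin0
- jar: amber jar, 56 mm across, 75 mm high, origin under its centre; leave alone

How it is judged:
By the outcome, as a careful person would: the job done as asked, in the order asked, and still so for the second after the job is handed in, while the arm keeps its last pose, push and grip.
It also fails if it takes over 64 s, if anything falls off the work surface, if the arm or the gripper's body presses on something with over 40 N, if the wrist force passes 120 N, or if a joint passes its speed limit or range.

ROBOT

A 6-joint arm with a two-finger parallel gripper is mounted at the origin on the work surface. World frame = base frame: x ahead of the robot, y to its left, z up, the work surface at z = 0. Lengths are in m, angles in degrees, forces in N, time in s.
With the tool pointing down it reaches from about 0.375 to 0.9 m from the base axis. Payload 3.1 kg.
Tool frame: the origin (TCP) lies on the centre line of the jaws, within the pads' length; the fingertips stand 17 mm ahead of it and the grasp point (between the pads) lies 2 mm behind it; y points along the fingers, x is the direction in which the jaws open and shut, and the axes are right-handed (so a half turn about y gives the same grasp; the last joint's range is limited). The gripper opens to 87 mm and grips with 3 to 60 N. Pads are 19 mm wide; open, the fingers measure 117 mm over their backs; the gripper's body (75 mm by 190 mm) begins 51 mm behind the grasp point.
Start: joints at [-84.139, 30.224, 82.088, -0, 67.689, -10.227], TCP at [0.173, -0.6, 0.24] pointing down, gripper open.
Joint ranges: [-176.69, 176.69], [-43.24, 126.21], [12.49, 139.97], [-82, 262], [0, 151.66], [-163.58, 163.58]. Speed limits (degrees/s): [159.86, 159.86, 180, 180, 180, 180].

INTERFACE

Orientations are given as a 3x3 rotation matrix whose columns are the frame's x, y, z axes.
In Python, from rig import read_state, capture, camera_info, hand_in, trace, tip_of gives the robot as it stands.
- The arm moves only by the tool jog_arm, never from a script. Its argument "steps" is a list of rows, each an object with "fingers": the opening in per cent of the stroke, from 0 (shut) to 100 (fully open); "delta_pos": the shift along the world's x, y, z in mm, a list of three; "turn": the turn about the world's z in degrees. A call has 1 to 20 rows; each row is the pose to reach, as a shift and turn from the pose commanded when the call began; what a row does not reach only later rows make up. A row lasts 1/12 s, in which the tool goes at most 41.7 mm and 7.16 degrees, less where a joint would pass 70% of its speed; a pose out of reach is approached as far as the arm can. A call with a gripper value outside its range is refused whole. The fingers move at their own pace and stop on an object; the grip force is fixed at half the most. Time passes only in rows, so rows that repeat a pose let the fingers close. It gives the time, the measured TCP pose, the force and the opening at its end, in the units of the state.
- read_state(): the state, without advancing time (a new reading comes with each control period).
- capture(name): name is "scene" or "side" or "wrist"; returns the picture (384x512x3 uint8, red, green, blue); there is no depth.
- camera_info(name): a dict with "fov_y" (degrees; the focal length in pixels is half the picture's height over the tangent of half this angle, whatever the lens; pixels are square), "cx", "cy" (the principal point, pixels), "view" (4x4, takes a point from world to camera coordinates); the wrist camera has in their place "tool_from_camera" (4x4, takes a point from camera to tool coordinates, whose origin is the TCP and whose axes are the tool frame's). Camera axes: x right, y down, z forward; pixel columns grow to the right and rows downward; lengths in m; the calibration is good to about 2 mm. A picture is of the moment at which its call begins: read the wrist's pose just before it. camera_info takes no time and is no camera call.
- hand_in(): hands the job in, once; it reports no verdict.
Trained networks look in the newest picture that a camera, given by its name, has taken for a name from the list of things; names that differ only in an ending like _2 or _b are one class to them, and where a whole thing is asked for, a point or a joint stands for the part that bears it (a point fixed in the world has none). Each returns a list of dicts, best first, with "confidence" (0 to 1); they miss things now and then, are a little off and sometimes report something else, mostly with a low value. They report only what shows in the picture. A call takes as long as a camera call.
- trace(target, camera): "mask" (384x512 bool, what is visible of it).
- tip_of(target, camera): "position" ([x, y, z] in m, in world coordinates, good to about 4 mm: a listed point, or the origin of a listed thing).
The state is a dict: "time_s": time; "joint_positions": joint angles; "qvel": joint speeds; "tau": joint torques, N m; "position": TCP position; "tcp_rot": TCP orientation; "force": force on the tool from outside, world axes, zero at the start; "moment": the same for the moment, N m; "opening": opening from 0.0 (shut) to 1.0 (fully open).
Only numpy, scipy, OpenCV 4.12 (cv2) and the standard library are available. Lean on these libraries where they do the work, as an engineer would, in place of code of your own. Each camera call takes 0.05 s, during which the arm holds its last target.

## Working session

There is one attempt and no reset: what is moved stays moved. The work goes in short steps, Python scripts to look and compute and a tool call to move; the robot and the scene stay as the last step left them, time stands still between calls to the robot, and variables do not carry over. Pictures are saved under pics/ and viewed, and the job is handed in when it is done.

Besides the shell and the picture viewer there is one more tool, called as name(argument=value, ...), one argument or row to a line, values as JSON. jog_arm: Moves the arm, as the interface text tells. Its arguments: {"type":"object","properties":{"steps":{"type":"array","items":{"type":"object","properties":{"fingers":{"type":"number"},"delta_pos":{"type":"array","items":{"type":"number"}},"turn":{"type":"number"}}}}},"required":["steps"]}

```bash
mkdir -p pics; ls
python3 - <<'E'
from rig import *
import cv2, numpy as np
s=read_state(); print(s)
for c in ["scene","side","wrist"]:
    im=capture(c); cv2.imwrite(f"pics/{c}0.png",im[:,:,::-1]); 
    i=camera_info(c); print(c,{k:(np.round(v,3).tolist() if not isinstance(v,float) else v) for k,v in i.items()})
for c in ["scene","side"]:
  for t in ["tray_bar","tray_hinge","carrot0_mid","key_bow","key_shoulder","lock_mouth","ramekin0","jar"]:
    r=tip_of(t,c); print(c,t,[(np.round(d["position"],4).tolist(),round(d["confidence"],2)) for d in r[:5]])
print(read_state()["time_s"])
E
```

```text
pics
{'time_s': 0.0, 'joint_positions': array([-8.41401908e+01,  3.02811553e+01,  8.21577013e+01, -8.03298789e-04,
        6.76878332e+01, -1.02269970e+01]), 'qvel': array([-0.05791826, -0.05593547,  0.08811435, -0.04938056, -0.0594243 ,
        0.0473028 ]), 'tau': array([-1.75875586e-03, -4.40047324e+01, -1.76593423e+01,  6.29970711e-02,
        5.84542227e-02, -1.75996338e-04]), 'position': array([ 0.1731381 , -0.59980682,  0.23854081]), 'tcp_rot': array([[ 2.77098270e-01, -2.38649843e-04,  9.60841554e-01],
       [-9.60839114e-01,  2.19827450e-03,  2.77098113e-01],
       [-2.17832290e-03, -9.99997555e-01,  3.79833956e-04]]), 'force': array([ 0.54076989,  0.01892641, -0.29518843]), 'moment': array([0.01083563, 0.01336403, 0.01014947]), 'opening': 0.9968367581249992}
scene {'fov_y': 50.55801630799018, 'cx': 260.1513024496923, 'cy': 196.26109717116583, 'view': [[-0.82, 0.572, -0.023, 0.457], [0.356, 0.479, -0.803, -0.111], [-0.448, -0.666, -0.596, 1.535], [0.0, 0.0, 0.0, 1.0]]}
side {'fov_y': 52.92453049574607, 'cx': 255.16637661601845, 'cy': 196.1962855884526, 'view': [[-0.9, -0.4
[... 613 characters left out ...]
.4)]
scene lock_mouth [([0.5487, -0.093, 0.0664], 0.44)]
scene ramekin0 [([0.6993, -0.0462, 0.0015], 0.96), ([0.6848, -0.1944, -0.0019], 0.89), ([0.3493, -0.1975, 0.0002], 0.69)]
scene jar [([0.7075, -0.3633, -0.0027], 0.88)]
side tray_bar [([0.4464, 0.2392, 0.1406], 0.95)]
side tray_hinge [([0.6481, 0.2767, 0.1102], 0.85)]
side carrot0_mid [([0.6054, 0.2185, 0.1297], 0.64)]
side key_bow [([0.5238, -0.3193, 0.0753], 0.65)]
side key_shoulder [([0.5276, -0.3138, 0.048], 0.67)]
side lock_mouth [([0.547, -0.0975, 0.0656], 0.38)]
side ramekin0 [([0.7028, -0.048, -0.0001], 0.82), ([0.6806, -0.191, 0.0014], 0.81), ([0.356, -0.2002, -0.0003], 0.78)]
side jar [([0.7065, -0.3642, -0.0045], 0.67)]
0.95
```

View pics/scene0.png

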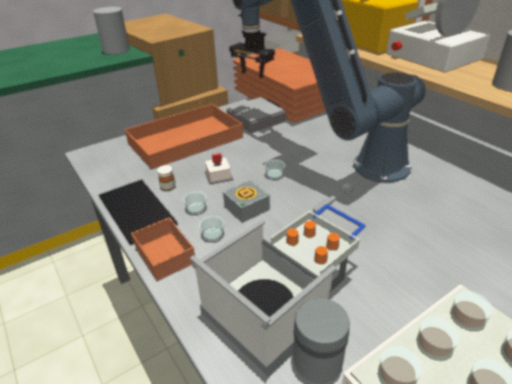

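View pics/side0.png

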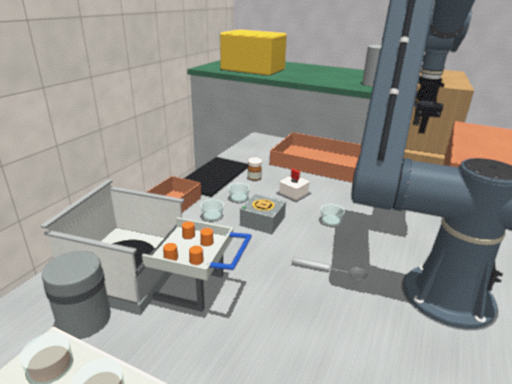

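View pics/wrist0.png

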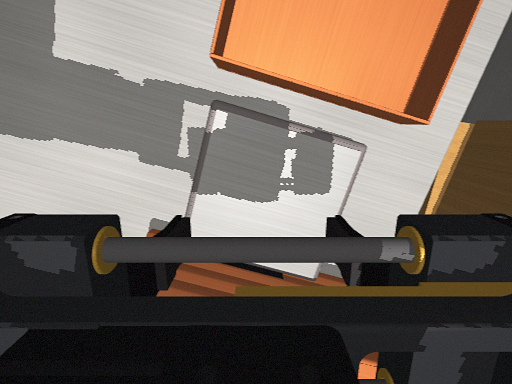

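The tray is at right-centre of both views: bar at about (340,218) in scene and (240,250) in side. The key stands at (217,165), the lock at (246,195), ramekins and jar around them. Bar and hinge are 203 mm apart at about 9.7° yaw, which fits the given 200 mm. I'll move to hover above the bar.

jog_arm(
  steps=[
    {"delta_pos":[40,30,10],"turn":0,"fingers":46},
    {"delta_pos":[80,60,10],"turn":0,"fingers":46},
    {"delta_pos":[247,220,10],"turn":30,"fingers":46},
    {"delta_pos":[247,220,10],"turn":30,"fingers":46},
    {"delta_pos":[247,220,10],"turn":30,"fingers":46},
    {"delta_pos":[247,220,10],"turn":30,"fingers":46},
    {"delta_pos":[247,220,10],"turn":30,"fingers":46},
    {"delta_pos":[247,220,10],"turn":40,"fingers":46},
    {"delta_pos":[327,550,10],"turn":50,"fingers":46},
    {"delta_pos":[327,550,10],"turn":60,"fingers":46},
    {"delta_pos":[327,550,10],"turn":65,"fingers":46},
    {"delta_pos":[327,550,10],"turn":70,"fingers":46},
    {"delta_pos":[327,550,10],"turn":75,"fingers":46},
    {"delta_pos":[327,550,10],"turn":80,"fingers":46},
    {"delta_pos":[327,550,10],"turn":83.6,"fingers":46},
    {"delta_pos":[327,550,10],"turn":83.6,"fingers":46},
    {"delta_pos":[300,700,5],"turn":83.6,"fingers":46},
    {"delta_pos":[300,700,5],"turn":83.6,"fingers":46},
    {"delta_pos":[285,780,0],"turn":83.6,"fingers":46},
    {"delta_pos":[275,842,0],"turn":83.6,"fingers":46},
  ],
)

```text
time_s: 2.62
position: [0.4705, 0.1096, 0.2438]
tcp_rot: [[0.986, 0.001, -0.168], [0.168, 0.0, 0.986], [0.001, -1.0, -0.0]]
force: [0.4, 0.4, 0.7]
opening: 0.459
```

jog_arm(
  steps=[
    {"delta_pos":[-22,110,-5],"fingers":46},
    {"delta_pos":[-22,110,-5],"fingers":46},
    {"delta_pos":[-22,110,-5],"fingers":46},
    {"delta_pos":[-22,110,-5],"fingers":46},
    {"delta_pos":[-22,110,-5],"fingers":46},
  ],
)

```text
$.steps[0]: bad value
```

```bash
cat > h.py <<'E'
from rig import *
import cv2, numpy as np
def save(c,n):
    im=capture(c); cv2.imwrite(f"pics/{n}.png",np.ascontiguousarray(im[:,:,::-1])); return im
def st():
    s=read_state(); print("t",round(s["time_s"],2),"pos",np.round(s["position"],4),"yaw",round(np.degrees(np.arctan2(s["tcp_rot"][1,0],s["tcp_rot"][0,0])),2),"F",np.round(s["force"],1),"M",np.round(s["moment"],2),"open",round(s["opening"],3),"q",np.round(s["joint_positions"],1)); return s
def tips(c,ts):
    for t in ts:
        r=tip_of(t,c); print(c,t,[(np.round(d["position"],4).tolist(),round(d["confidence"],2)) for d in r[:5]])
def wproj(s,P):
    i=camera_info("wrist"); T=i["tool_from_camera"]; R=s["tcp_rot"]
    pt=R.T@(np.asarray(P)-s["position"]); pc=np.linalg.inv(T)@np.r_[pt,1]
    f=192/np.tan(np.radians(i["fov_y"]/2)); return [i["cx"]+f*pc[0]/pc[2],i["cy"]+f*pc[1]/pc[2]]
def wray(s,u,v,z):
    "point on wrist pixel ray at height z"
    i=camera_info("wrist"); T=i["tool_from_camera"]; R=s["tcp_rot"]
    f=192/np.tan(np.radians(i["fov_y"]/2)); d=np.array([(u-i["cx"])/f,(v-i["cy"])/f,1])
    o=R@T[:3,3]+s["position"]; d=R@(T[:3,:3]@d); return o+d*(z-o[2])/d[2]
def cray(c,u,v,z):
    i=camera_info(c); V=np.asarray(i["view"]); f=192/np.tan(np.radians(i["fov_y"]/2))
    d=V[:3,:3].T@np.array([(u-i["cx"])/f,(v-i["cy"])/f,1]); o=-V[:3,:3].T@V[:3,3]; return o+d*(z-o[2])/d[2]
E
python3 - <<'E'
from h import *
s=st(); save("wrist","w1"); tips("wrist",["tray_bar","tray_hinge"])
m=trace("tray_bar","wrist")
for d in m[:2]:
    ys,xs=np.nonzero(d["mask"]); print(d["confidence"],xs.min(),xs.max(),ys.min(),ys.max())
st()
E
```

```text
t 2.62 pos [0.4705 0.1096 0.2438] yaw 9.67 F [0.4 0.4 0.7] M [ 0.02 -0.15 -0.02] open 0.459 q [ -0.2  19.  101.7   0.   59.3  -9.8]
wrist tray_bar [([0.4483, 0.2437, 0.138], 0.82)]
wrist tray_hinge []
0.7 251 477 0 140
t 2.82 pos [0.4709 0.1088 0.2438] yaw 9.9 F [ 0.3 -0.2 -0. ] M [-0.05 -0.06 -0.04] open 0.46 q [ -0.3  19.  101.7  -0.   59.3 -10.1]
```

View pics/w1.png

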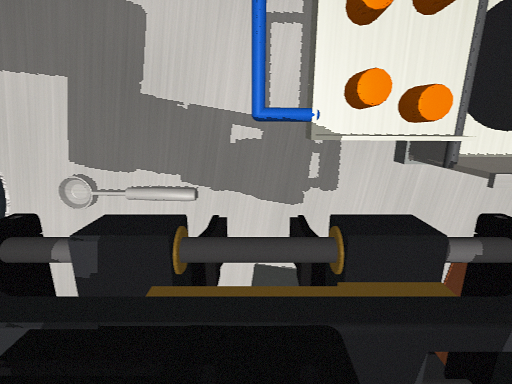

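The picture shows the bar's near arm corner at about (258,112) and the bar running straight up at u≈258, so the yaw is well aligned. `turn` has to be in every row.

jog_arm(
  steps=[
    {"delta_pos":[-22,134,-10],"turn":0,"fingers":46},
    {"delta_pos":[-22,134,-10],"turn":0,"fingers":46},
    {"delta_pos":[-22,134,-10],"turn":0,"fingers":46},
    {"delta_pos":[-22,134,-20],"turn":0,"fingers":46},
    {"delta_pos":[-22,134,-30],"turn":0,"fingers":46},
    {"delta_pos":[-22,134,-30],"turn":0,"fingers":46},
  ],
)

```text
time_s: 3.32
position: [0.4487, 0.2407, 0.212]
tcp_rot: [[0.986, -0.003, -0.168], [0.168, -0.002, 0.986], [-0.003, -1.0, -0.001]]
force: [-0.7, -1.0, 0.1]
opening: 0.461
```

Run:
```python
from h import *
s=st(); save("wrist","w2"); tips("wrist",["tray_bar"])
m=trace("tray_bar","wrist")
for d in m[:1]:
    ys,xs=np.nonzero(d["mask"]); print(d["confidence"])
    for v in range(ys.min(),ys.max(),12):
        x=xs[ys==v]; 
        if len(x): print(v,x.min(),x.max(), np.round(wray(s,(x.min()+x.max())/2,v,0.14),4))
```

```text
t 3.32 pos [0.4487 0.2407 0.212 ] yaw 9.69 F [-0.7 -1.   0.1] M [-0.02 -0.09 -0.02] open 0.461 q [ 15.6  23.6 100.1  -0.   56.4   6. ]
wrist tray_bar [([0.4476, 0.2446, 0.1404], 0.71)]
0.78
101 320 494 [0.5465 0.3412 0.14  ]
113 314 484 [0.5431 0.3316 0.14  ]
125 253 481 [0.5211 0.3187 0.14  ]
137 252 479 [0.5224 0.3095 0.14  ]
149 251 477 [0.5237 0.3002 0.14  ]
161 251 474 [0.5251 0.2906 0.14  ]
173 250 472 [0.5265 0.2808 0.14  ]
185 251 470 [0.5287 0.271  0.14  ]
197 251 467 [0.5302 0.2607 0.14  ]
209 251 464 [0.5317 0.2502 0.14  ]
221 251 461 [0.5333 0.2395 0.14  ]
233 251 460 [0.5357 0.2286 0.14  ]
269 251 452 [0.5412 0.1941 0.14  ]
281 441 463 [0.6345 0.1979 0.14  ]
```

View pics/w2.png

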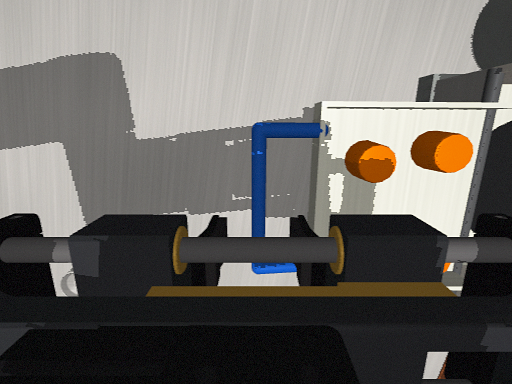

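The bar lies at u≈258, midway between the fingers. I'll go down 74 mm and close.

jog_arm(
  steps=[
    {"delta_pos":[0,2,-25],"turn":0,"fingers":46},
    {"delta_pos":[0,2,-50],"turn":0,"fingers":46},
    {"delta_pos":[0,2,-68],"turn":0,"fingers":46},
    {"delta_pos":[0,2,-74],"turn":0,"fingers":46},
    {"delta_pos":[0,2,-74],"turn":0,"fingers":46},
    {"delta_pos":[0,2,-74],"turn":0,"fingers":0},
    {"delta_pos":[0,2,-74],"turn":0,"fingers":0},
    {"delta_pos":[0,2,-74],"turn":0,"fingers":0},
    {"delta_pos":[0,2,-74],"turn":0,"fingers":0},
    {"delta_pos":[0,2,-74],"turn":0,"fingers":0},
    {"delta_pos":[0,2,-74],"turn":0,"fingers":0},
  ],
)

```text
time_s: 4.38
position: [0.4482, 0.2436, 0.1402]
tcp_rot: [[0.986, -0.002, -0.168], [0.168, -0.0, 0.986], [-0.002, -1.0, -0.0]]
force: [-2.6, 0.1, 4.5]
opening: 0.122
```

Run:
```python
from h import *
s=st(); save("wrist","w3"); save("side","s3")
c,sn=np.cos(np.radians(9.7)),np.sin(np.radians(9.7))
for th in np.arange(0,1.21,0.05):
    x=-.2*np.cos(th)+.03*np.sin(th)+.2; z=.2*np.sin(th)+.03*np.cos(th)-.03
    print(round(th,2),np.round([x*c*1e3,x*sn*1e3,z*1e3],0).astype(int).tolist(),end=" ")
```

```text
t 4.38 pos [0.4482 0.2436 0.1402] yaw 9.69 F [-2.6  0.1  4.5] M [-0.14  0.41 -0.05] open 0.122 q [ 16.   30.2 103.8   0.   46.2   6.3]
0.0 [0, 0, 0] 0.05 [2, 0, 10] 0.1 [4, 1, 20] 0.15 [7, 1, 30] 0.2 [10, 2, 39] 0.25 [13, 2, 49] 0.3 [18, 3, 58] 0.35 [22, 4, 67] 0.4 [27, 5, 76] 0.45 [32, 6, 84] 0.5 [38, 7, 92] 0.55 [45, 8, 100] 0.6 [51, 9, 108] 0.65 [58, 10, 115] 0.7 [65, 11, 122] 0.75 [73, 12, 128] 0.8 [81, 14, 134] 0.85 [89, 15, 140] 0.9 [98, 17, 145] 0.95 [107, 18, 150] 1.0 [116, 20, 155] 1.05 [125, 21, 158] 1.1 [134, 23, 162] 1.15 [144, 25, 165] 1.2 [153, 26, 167]
```

View pics/s3.png

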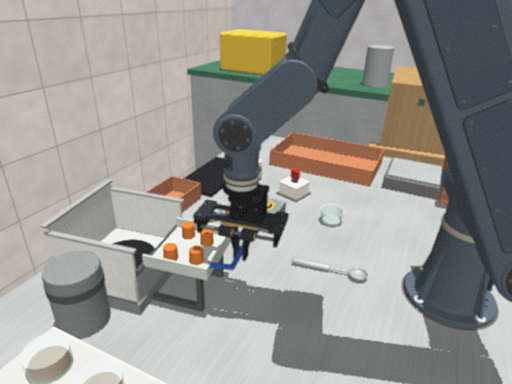

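The bar is gripped (10.6 mm opening, at the fingers in the side view at about (230,258)). Now I'll tilt along the arc.

jog_arm(
  steps=[
    {"delta_pos":[1,0,5],"turn":0,"fingers":0},
    {"delta_pos":[2,0,10],"turn":0,"fingers":0},
    {"delta_pos":[4,1,20],"turn":0,"fingers":0},
    {"delta_pos":[7,1,30],"turn":0,"fingers":0},
    {"delta_pos":[10,2,39],"turn":0,"fingers":0},
    {"delta_pos":[13,2,49],"turn":0,"fingers":0},
    {"delta_pos":[18,3,58],"turn":0,"fingers":0},
    {"delta_pos":[22,4,67],"turn":0,"fingers":0},
    {"delta_pos":[27,5,76],"turn":0,"fingers":0},
    {"delta_pos":[32,6,84],"turn":0,"fingers":0},
    {"delta_pos":[38,7,92],"turn":0,"fingers":0},
    {"delta_pos":[41,7,96],"turn":0,"fingers":0},
    {"delta_pos":[45,8,100],"turn":0,"fingers":0},
    {"delta_pos":[48,8,104],"turn":0,"fingers":0},
    {"delta_pos":[51,9,108],"turn":0,"fingers":0},
    {"delta_pos":[54,9,112],"turn":0,"fingers":0},
    {"delta_pos":[58,10,115],"turn":0,"fingers":0},
    {"delta_pos":[61,10,119],"turn":0,"fingers":0},
    {"delta_pos":[65,11,122],"turn":0,"fingers":0},
    {"delta_pos":[69,12,125],"turn":0,"fingers":0},
  ],
)

```text
time_s: 6.15
position: [0.5133, 0.2543, 0.2653]
tcp_rot: [[0.986, -0.012, -0.169], [0.169, -0.004, 0.986], [-0.012, -1.0, -0.002]]
force: [-12.2, -4.0, 9.1]
opening: 0.127
```

Run:
```python
from h import *
s=st(); a=save("scene","a4"); b=save("side","s4")
cv2.imwrite("pics/c4.png",np.hstack([a[150:,150:400],b[120:354,20:320]])[:,:,::-1])
```

```text
t 6.15 pos [0.5133 0.2543 0.2653] yaw 9.72 F [-12.2  -4.    9.1] M [-0.88  2.23 -0.06] open 0.127 q [15.2 24.8 87.5 -0.1 68.4  5.5]
```

View pics/c4.png

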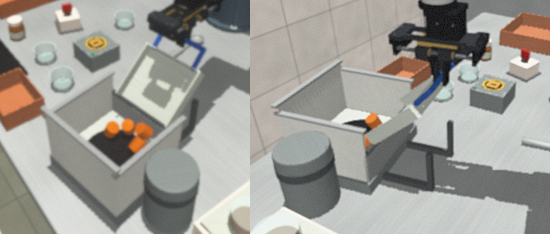

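The chunks are already sliding (orange group at the hopper mouth). I'll continue to 1.1 rad, slightly eased in x.

jog_arm(
  steps=[
    {"delta_pos":[3,1,4],"turn":0,"fingers":0},
    {"delta_pos":[7,1,7],"turn":0,"fingers":0},
    {"delta_pos":[11,2,9],"turn":0,"fingers":0},
    {"delta_pos":[15,2,12],"turn":0,"fingers":0},
    {"delta_pos":[19,3,15],"turn":0,"fingers":0},
    {"delta_pos":[23,4,18],"turn":0,"fingers":0},
    {"delta_pos":[28,5,20],"turn":0,"fingers":0},
    {"delta_pos":[32,5,23],"turn":0,"fingers":0},
    {"delta_pos":[37,6,25],"turn":0,"fingers":0},
    {"delta_pos":[41,7,28],"turn":0,"fingers":0},
    {"delta_pos":[46,8,30],"turn":0,"fingers":0},
    {"delta_pos":[50,8,32],"turn":0,"fingers":0},
    {"delta_pos":[55,9,34],"turn":0,"fingers":0},
    {"delta_pos":[59,10,36],"turn":0,"fingers":0},
    {"delta_pos":[64,11,37],"turn":0,"fingers":0},
    {"delta_pos":[64,11,37],"turn":0,"fingers":0},
  ],
)

```text
time_s: 7.58
position: [0.5835, 0.2657, 0.3045]
tcp_rot: [[0.986, 0.004, -0.168], [0.168, -0.002, 0.986], [0.003, -1.0, -0.002]]
force: [-3.1, -4.6, 7.6]
opening: 0.129
```

Run:
```python
from h import *
s=st(); a=save("scene","a5"); b=save("side","s5")
cv2.imwrite("pics/c5.png",np.hstack([a[150:,150:400],b[120:354,20:320]])[:,:,::-1])
tips("scene",["carrot0_mid"]);tips("side",["carrot0_mid"])
```

```text
t 7.58 pos [0.5835 0.2657 0.3045] yaw 9.67 F [-3.1 -4.6  7.6] M [-0.7   0.6  -0.03] open 0.129 q [14.6 27.9 75.3 -0.1 76.6  4.9]
scene carrot0_mid [([0.7248, 0.2366, 0.0626], 0.49), ([0.5225, -0.3115, 0.0784], 0.48)]
side carrot0_mid [([0.5846, 0.2626, 0.3047], 0.41)]
```

View pics/c5.png

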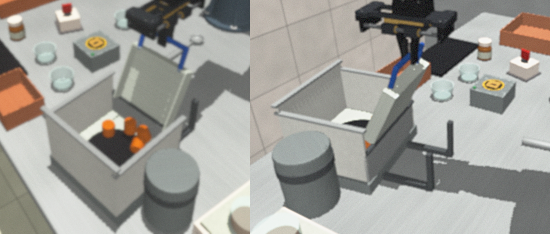

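Run:
```python
import cv2,numpy as np
a=cv2.imread("pics/a5.png")[210:340,200:350]; b=cv2.imread("pics/s5.png")[180:310,100:250]
cv2.imwrite("pics/c5z.png",cv2.resize(np.hstack([a,b]),(800,347),interpolation=cv2.INTER_CUBIC))
```

```text
(no output)
```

View pics/c5z.png

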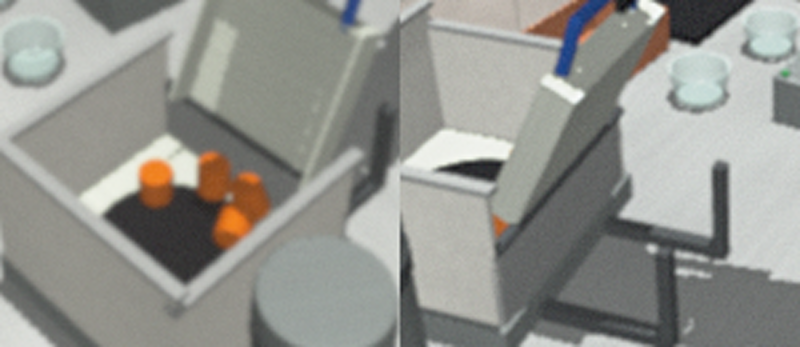

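Run:
```python
from h import *
h=np.array([.648,.276,.11]); c,s=np.cos(np.radians(9.7)),np.sin(np.radians(9.7)); X=np.array([c,s,0]);Y=np.array([-s,c,0])
for n,(u,v) in dict(a=(155,180),b=(213,175),c=(250,195),d=(231,226)).items():
    p=cray("scene",200+u/2.667,210+v/2.667,0.068); print(n,np.round([(p-h)@X,(p-h)@Y],3), end=' ')
    p=cray("scene",200+u/2.667,210+v/2.667,0.11); print(np.round([(p-h)@X,(p-h)@Y],3))
```

```text
a [ 0.067 -0.056] [ 0.093 -0.028]
b [ 0.025 -0.021] [0.053 0.005]
c [0.019 0.02 ] [0.047 0.044]
d [0.058 0.032] [0.084 0.055]
```

All four chunks lie inside the hopper (local x 19–67 mm, |y| < 60 mm). Now I'll bring the tray down along the same arc.

jog_arm(
  steps=[
    {"delta_pos":[-9,-2,-4],"turn":0,"fingers":0},
    {"delta_pos":[-18,-3,-7],"turn":0,"fingers":0},
    {"delta_pos":[-27,-5,-12],"turn":0,"fingers":0},
    {"delta_pos":[-36,-6,-17],"turn":0,"fingers":0},
    {"delta_pos":[-44,-8,-22],"turn":0,"fingers":0},
    {"delta_pos":[-52,-9,-28],"turn":0,"fingers":0},
    {"delta_pos":[-60,-11,-34],"turn":0,"fingers":0},
    {"delta_pos":[-68,-12,-40],"turn":0,"fingers":0},
    {"delta_pos":[-75,-13,-47],"turn":0,"fingers":0},
    {"delta_pos":[-82,-14,-54],"turn":0,"fingers":0},
    {"delta_pos":[-88,-15,-62],"turn":0,"fingers":0},
    {"delta_pos":[-95,-16,-70],"turn":0,"fingers":0},
    {"delta_pos":[-101,-17,-78],"turn":0,"fingers":0},
    {"delta_pos":[-106,-18,-86],"turn":0,"fingers":0},
    {"delta_pos":[-111,-19,-95],"turn":0,"fingers":0},
    {"delta_pos":[-115,-20,-104],"turn":0,"fingers":0},
    {"delta_pos":[-120,-21,-113],"turn":0,"fingers":0},
    {"delta_pos":[-123,-21,-123],"turn":0,"fingers":0},
    {"delta_pos":[-126,-22,-132],"turn":0,"fingers":0},
    {"delta_pos":[-129,-22,-142],"turn":0,"fingers":0},
  ],
)

```text
time_s: 9.45
position: [0.4527, 0.2444, 0.1591]
tcp_rot: [[0.986, -0.0, -0.169], [0.169, -0.0, 0.986], [-0.0, -1.0, -0.0]]
force: [-2.2, -2.4, 1.6]
opening: 0.125
```

jog_arm(
  steps=[
    {"delta_pos":[-2,-1,-10],"turn":0,"fingers":0},
    {"delta_pos":[-3,-1,-15],"turn":0,"fingers":0},
    {"delta_pos":[-4,-1,-19],"turn":0,"fingers":0},
    {"delta_pos":[-4,-1,-20],"turn":0,"fingers":0},
    {"delta_pos":[-4,-1,-20],"turn":0,"fingers":0},
  ],
)

```text
time_s: 9.87
position: [0.4486, 0.2437, 0.1393]
tcp_rot: [[0.986, -0.001, -0.168], [0.168, -0.0, 0.986], [-0.001, -1.0, 0.0]]
force: [-3.3, -0.5, -1.1]
opening: 0.125
```

jog_arm(
  steps=[
    {"delta_pos":[0,0,0],"turn":0,"fingers":46},
    {"delta_pos":[0,0,0],"turn":0,"fingers":46},
    {"delta_pos":[0,0,0],"turn":0,"fingers":46},
    {"delta_pos":[0,0,20],"turn":0,"fingers":46},
    {"delta_pos":[0,0,60],"turn":0,"fingers":46},
    {"delta_pos":[0,0,100],"turn":0,"fingers":46},
    {"delta_pos":[20,-70,110],"turn":0,"fingers":46},
    {"delta_pos":[40,-110,110],"turn":0,"fingers":46},
    {"delta_pos":[60,-170,110],"turn":0,"fingers":46},
    {"delta_pos":[100,-410,110],"turn":0,"fingers":46},
    {"delta_pos":[100,-410,110],"turn":0,"fingers":46},
    {"delta_pos":[100,-410,110],"turn":0,"fingers":46},
    {"delta_pos":[100,-410,110],"turn":0,"fingers":46},
    {"delta_pos":[100,-410,110],"turn":0,"fingers":46},
    {"delta_pos":[100,-410,110],"turn":0,"fingers":46},
    {"delta_pos":[100,-410,110],"turn":0,"fingers":46},
    {"delta_pos":[100,-410,110],"turn":0,"fingers":46},
    {"delta_pos":[100,-410,110],"turn":0,"fingers":46},
  ],
)

```text
time_s: 11.37
position: [0.5506, -0.1701, 0.2503]
tcp_rot: [[0.986, 0.003, -0.164], [0.164, -0.002, 0.986], [0.003, -1.0, -0.003]]
force: [0.6, 0.5, -0.3]
opening: 0.459
```

Run:
```python
from h import *
s=st(); save("wrist","w6"); tips("wrist",["lock_mouth"]); b=save("side","s6"); tips("side",["tray_bar"])
print(wproj(s,[.548,-.095,.064]))
```

```text
t 11.37 pos [ 0.5506 -0.1701  0.2503] yaw 9.43 F [ 0.6  0.5 -0.3] M [ 0.02 -0.13  0.02] open 0.459 q [-28.3  25.7  88.7  -0.   65.4 -37.7]
wrist lock_mouth [([0.5464, -0.0958, 0.0636], 0.73), ([0.5251, -0.3178, 0.0765], 0.68)]
side tray_bar [([0.4492, 0.2431, 0.1426], 0.65)]
[np.float64(266.52464255285963), np.float64(114.93958058776003)]
```

View pics/w6.png

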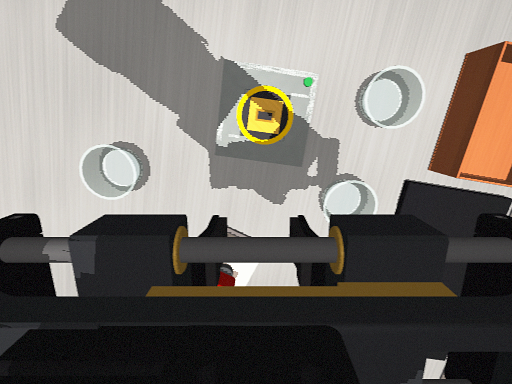

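View pics/s6.png

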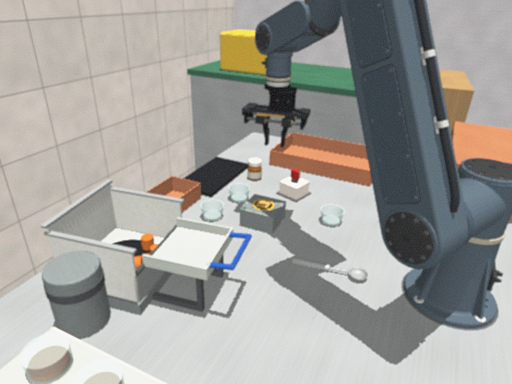

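The tray is level and empty, with the bar at (238,250) and the chunks in the hopper. The lock shows at (266,115) in the wrist picture. I'll zoom in there.

Run:
```python
import cv2
a=cv2.imread("pics/w6.png")
cv2.imwrite("pics/w6z.png",cv2.resize(a[75:155,216:316],(800,640),interpolation=cv2.INTER_CUBIC)[20:620])
```

```text
(no output)
```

View pics/w6z.png

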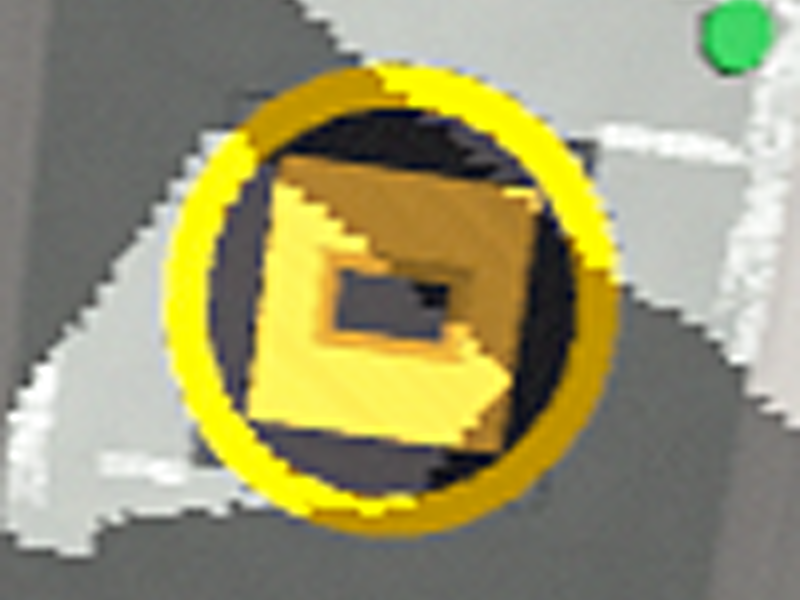

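Run:
```python
from h import *
s=st()
f=lambda x,y: wray(s,216+x/8,75+(y+20)/8,0.064)
q=[f(*p) for p in [(283,155),(540,195),(510,455),(248,415)]]
print(np.round(q,4), "ctr",np.round(np.mean(q,0),4))
for i in range(4):
    d=q[(i+1)%4]-q[i]; print(np.linalg.norm(d), np.degrees(np.arctan2(d[1],d[0])))
q=[f(*p) for p in [(320,250),(470,268),(465,355),(315,340)]]
print(np.round(q,4), "ctr",np.round(np.mean(q,0),4))
for i in range(4):
    d=q[(i+1)%4]-q[i]; print(np.linalg.norm(d), np.degrees(np.arctan2(d[1],d[0])))
```

```text
t 11.57 pos [ 0.5487 -0.1646  0.2498] yaw 9.78 F [-1.2  0.5 -0.6] M [ 0.02 -0.07 -0.01] open 0.46 q [-27.9  25.5  89.    0.   65.5 -37.7]
[[ 0.5239 -0.072   0.064 ]
 [ 0.562  -0.0711  0.064 ]
 [ 0.5647 -0.1084  0.064 ]
 [ 0.5248 -0.1093  0.064 ]] ctr [ 0.5439 -0.0902  0.064 ]
0.03801986193694995 1.3895172989208233
0.03746998921538727 -85.78794896714797
0.03988954783303316 -178.68960526201818
0.03736945505432345 91.35190919431193
[[ 0.5315 -0.0841  0.064 ]
 [ 0.5538 -0.0829  0.064 ]
 [ 0.5553 -0.0952  0.064 ]
 [ 0.5329 -0.0969  0.064 ]] ctr [ 0.5434 -0.0898  0.064 ]
0.022292427242385462 3.2312025734329066
0.01245133577069491 -82.75303064860469
0.022467061485376392 -175.73674357420805
0.012844579298922694 96.3596599405123
```

The plug measures about 38 mm square, so the scale is right. Corrected to the pose at the time of the picture, its centre is about (0.546, -0.0955) with slot yaw ≈2°. Next I'll look at the key.

jog_arm(
  steps=[
    {"delta_pos":[-26,-222,-10],"turn":0,"fingers":46},
    {"delta_pos":[-26,-222,-10],"turn":0,"fingers":46},
    {"delta_pos":[-26,-222,-10],"turn":0,"fingers":46},
    {"delta_pos":[-26,-222,-10],"turn":0,"fingers":46},
    {"delta_pos":[-26,-222,-10],"turn":0,"fingers":46},
    {"delta_pos":[-26,-222,-10],"turn":0,"fingers":46},
    {"delta_pos":[-26,-222,-10],"turn":0,"fingers":46},
    {"delta_pos":[-26,-222,-10],"turn":0,"fingers":46},
  ],
)

```text
time_s: 12.23
position: [0.5232, -0.387, 0.2394]
tcp_rot: [[0.986, -0.0, -0.168], [0.168, 0.002, 0.986], [-0.0, -1.0, 0.002]]
force: [-0.3, -0.1, 0.2]
opening: 0.463
```

Run:
```python
from h import *
s=st(); a=save("wrist","w7"); tips("wrist",["key_bow","key_shoulder"])
u,v=map(int,wproj(s,[.523,-.317,.09])); print(u,v)
np.save("s7.npy",s,allow_pickle=True)
cv2.imwrite("pics/w7z.png",cv2.resize(np.ascontiguousarray(a[max(0,v-40):v+40,u-50:u+50,::-1]),(720,576),interpolation=cv2.INTER_CUBIC)); print(max(0,v-40),u-50)
```

```text
t 12.23 pos [ 0.5232 -0.387   0.2394] yaw 9.69 F [-0.3 -0.1  0.2] M [ 0.01 -0.14 -0.  ] open 0.463 q [-46.3  32.3  78.1   0.1  69.7 -56. ]
wrist key_bow [([0.5285, -0.3187, 0.0793], 0.84)]
wrist key_shoulder [([0.5294, -0.3144, 0.0506], 0.85), ([0.6823, -0.1882, -0.0016], 0.61)]
269 120
80 219
```

View pics/w7z.png

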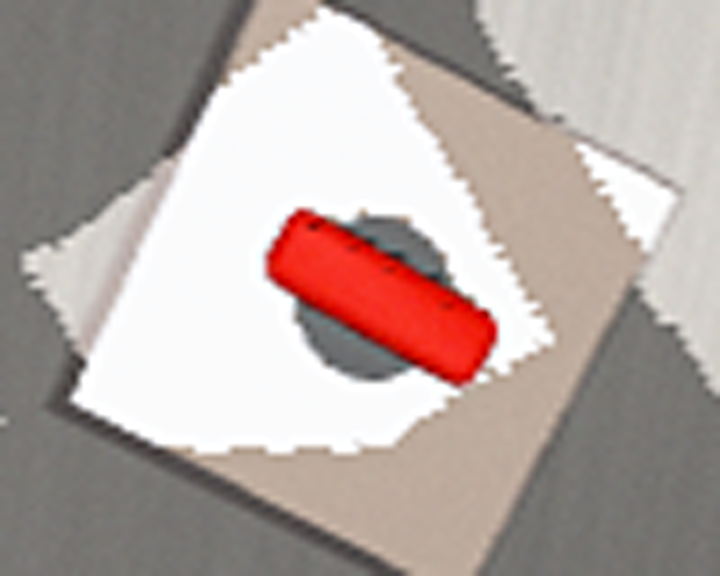

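View pics/w7.png

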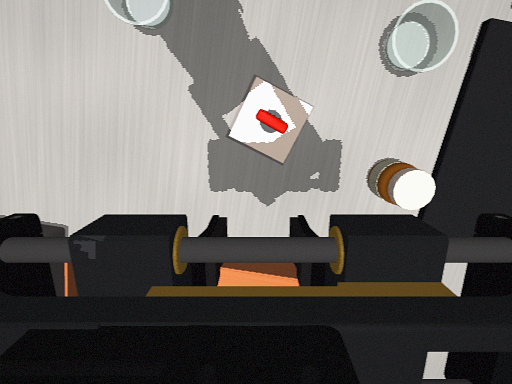

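The bow is at (270,120) with its long axis falling to the right. I'll measure its yaw and centre.

Run:
```python
from h import *
s=np.load("s7.npy",allow_pickle=True).item()
a=cv2.imread("pics/w7.png")[80:160,219:319]
m=((a[:,:,2]>150)&(a[:,:,1]<80)&(a[:,:,0]<80))
vs,us=np.nonzero(m); print(m.sum())
for z in(.090,.094):
    P=np.array([wray(s,u+219,v+80,z)[:2] for u,v in zip(us,vs)])
    r=cv2.minAreaRect((P*1000).astype(np.float32)); c=P.mean(0); w,V=np.linalg.eigh(np.cov(P.T)); d=V[:,1]
    print(z,r,np.round(c,4),np.degrees(np.arctan2(d[1],d[0])))
```

```text
356
0.09 ((525.073974609375, -317.3837585449219), (11.214714050292969, 35.07954406738281), 71.18003845214844) [ 0.525  -0.3173] 161.06801879912587
0.094 ((524.8865966796875, -317.4326171875), (11.062978744506836, 34.605072021484375), 71.18004608154297) [ 0.5248 -0.3174] 161.06801879912587
```

jog_arm(
  steps=[
    {"delta_pos":[2,70,-40],"turn":61.4,"fingers":46},
    {"delta_pos":[2,70,-40],"turn":61.4,"fingers":46},
    {"delta_pos":[2,70,-60],"turn":61.4,"fingers":46},
    {"delta_pos":[2,70,-60],"turn":61.4,"fingers":46},
    {"delta_pos":[2,70,-80],"turn":61.4,"fingers":46},
    {"delta_pos":[2,70,-80],"turn":61.4,"fingers":46},
    {"delta_pos":[2,70,-100],"turn":61.4,"fingers":46},
    {"delta_pos":[2,70,-100],"turn":61.4,"fingers":46},
    {"delta_pos":[2,70,-100],"turn":61.4,"fingers":46},
    {"delta_pos":[2,70,-100],"turn":61.4,"fingers":46},
    {"delta_pos":[2,70,-100],"turn":61.4,"fingers":46},
  ],
)

```text
time_s: 13.3
position: [0.5256, -0.3167, 0.1401]
tcp_rot: [[0.324, 0.0, -0.946], [0.946, 0.0, 0.324], [0.0, -1.0, -0.0]]
force: [0.4, 0.7, -0.3]
opening: 0.463
```

Run:
```python
from h import *
s=st(); a=save("wrist","w8")
```

```text
t 13.3 pos [ 0.5256 -0.3167  0.1401] yaw 71.09 F [ 0.4  0.7 -0.3] M [ 0.09 -0.2   0.01] open 0.463 q [ -41.5   36.4   88.8    0.    54.8 -112.6]
```

View pics/w8.png

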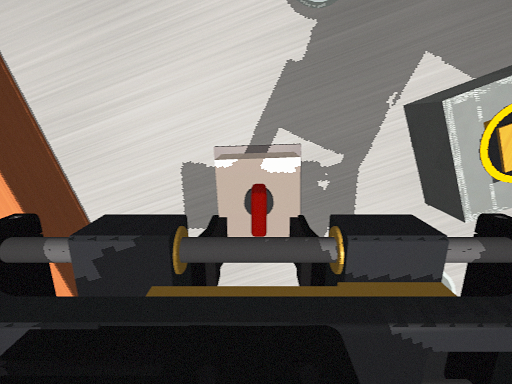

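The bow sits upright at u≈259, centred between the fingers. I'll descend 57 mm and grip.

jog_arm(
  steps=[
    {"delta_pos":[-0.5,-0.5,-25],"turn":0,"fingers":46},
    {"delta_pos":[-0.5,-0.5,-45],"turn":0,"fingers":46},
    {"delta_pos":[-0.5,-0.5,-55],"turn":0,"fingers":46},
    {"delta_pos":[-0.5,-0.5,-57],"turn":0,"fingers":46},
    {"delta_pos":[-0.5,-0.5,-57],"turn":0,"fingers":46},
    {"delta_pos":[-0.5,-0.5,-57],"turn":0,"fingers":0},
    {"delta_pos":[-0.5,-0.5,-57],"turn":0,"fingers":0},
    {"delta_pos":[-0.5,-0.5,-57],"turn":0,"fingers":0},
    {"delta_pos":[-0.5,-0.5,-57],"turn":0,"fingers":0},
    {"delta_pos":[-0.5,-0.5,-57],"turn":0,"fingers":0},
    {"delta_pos":[-0.5,-0.5,-57],"turn":0,"fingers":0},
  ],
)

```text
time_s: 14.27
position: [0.5248, -0.3187, 0.0832]
tcp_rot: [[0.324, 0.001, -0.946], [0.946, 0.0, 0.324], [0.0, -1.0, -0.001]]
force: [-0.1, 1.6, 2.4]
opening: 0.133
```

Run:
```python
from h import *
s=st(); a=save("wrist","w9")
```

```text
t 14.27 pos [ 0.5248 -0.3187  0.0832] yaw 71.07 F [-0.1  1.6  2.4] M [ 0.28 -0.15  0.02] open 0.133 q [ -41.7   41.1   90.5    0.    48.3 -112.8]
```

View pics/w9.png

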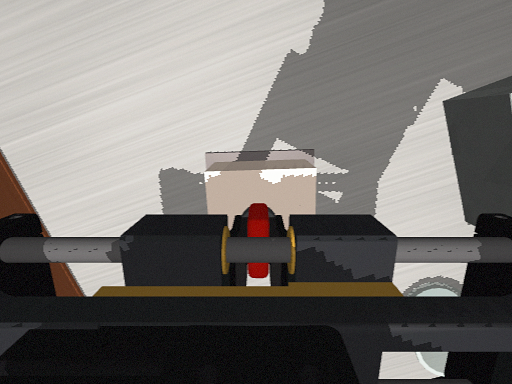

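Gripped: opening 0.133, force small. I'll lift and move to a viewing pose beside the lock for a second measurement.

jog_arm(
  steps=[
    {"delta_pos":[0,0,10],"turn":0,"fingers":0},
    {"delta_pos":[0,0,25],"turn":0,"fingers":0},
    {"delta_pos":[0,0,45],"turn":0,"fingers":0},
    {"delta_pos":[0,0,80],"turn":0,"fingers":0},
    {"delta_pos":[10,20,105],"turn":5,"fingers":0},
    {"delta_pos":[91,223,115],"turn":10,"fingers":0},
    {"delta_pos":[91,223,115],"turn":15,"fingers":0},
    {"delta_pos":[91,223,115],"turn":21,"fingers":0},
    {"delta_pos":[91,223,115],"turn":21,"fingers":0},
    {"delta_pos":[91,223,115],"turn":21,"fingers":0},
    {"delta_pos":[91,223,115],"turn":21,"fingers":0},
    {"delta_pos":[91,223,115],"turn":21,"fingers":0},
    {"delta_pos":[91,223,115],"turn":21,"fingers":0},
    {"delta_pos":[91,223,115],"turn":21,"fingers":0},
    {"delta_pos":[91,223,115],"turn":21,"fingers":0},
  ],
)

```text
time_s: 15.57
position: [0.615, -0.0978, 0.1976]
tcp_rot: [[-0.034, -0.001, -0.999], [0.999, -0.0, -0.034], [-0.0, -1.0, 0.001]]
force: [-0.0, -0.6, -1.3]
opening: 0.133
```

Run:
```python
from h import *
s=st(); a=save("wrist","w10"); np.save("s10.npy",s,allow_pickle=True)
u,v=map(int,wproj(s,[.546,-.096,.064])); print(u,v)
tips("wrist",["lock_mouth","key_bow","key_shoulder"])
u0,v0=u-60,max(0,v-45); print(u0,v0)
cv2.imwrite("pics/w10z.png",cv2.resize(np.ascontiguousarray(a[v0:v0+90,u0:u0+120,::-1]),(720,540),interpolation=cv2.INTER_CUBIC))
```

```text
t 15.57 pos [ 0.615  -0.0978  0.1976] yaw 91.95 F [-0.  -0.6 -1.3] M [ 0.1  -0.13  0.03] open 0.133 q [ -19.3   32.8   84.8   -0.    62.5 -111.2]
263 121
wrist lock_mouth [([0.5469, -0.096, 0.0635], 0.87)]
wrist key_bow [([0.7065, -0.3669, -0.0007], 0.58), ([0.6166, -0.0971, 0.1937], 0.56)]
wrist key_shoulder [([0.6145, -0.0978, 0.1675], 0.96)]
203 76
```

View pics/w10.png

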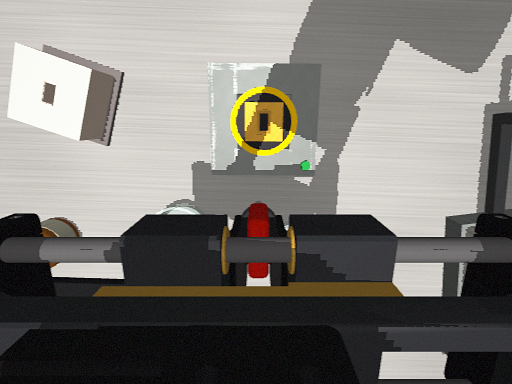

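View pics/w10z.png

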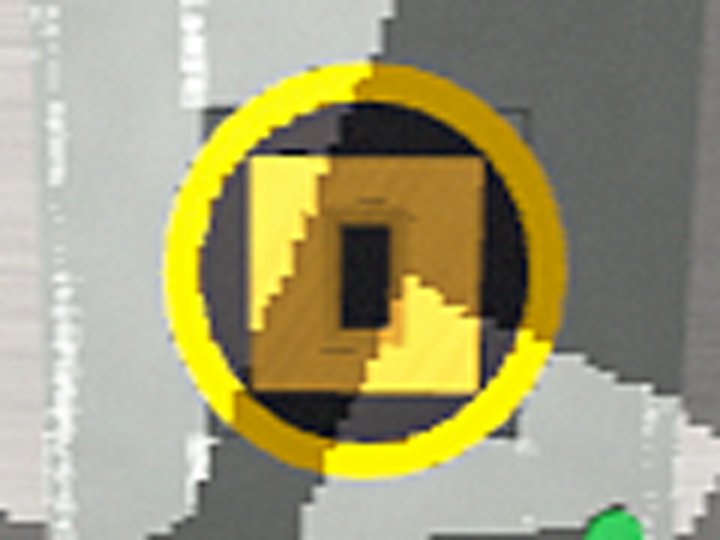

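The plug is square to the picture, so the slot yaw is about 2°. I'll compute the centre.

Run:
```python
from h import *
s=np.load("s10.npy",allow_pickle=True).item()
f=lambda x,y: wray(s,203-.5+(x+.5)/6,76-.5+(y+.5)/6,0.064)
q=[f(*p) for p in [(248,155),(484,155),(482,394),(248,392)]]
print("ctr",np.round(np.mean(q,0),4),[round(float(np.linalg.norm(q[(i+1)%4]-q[i])),4) for i in range(4)])
q=[f(*p) for p in [(341,226),(391,226),(391,328),(341,328)]];print("slot",np.round(np.mean(q,0),4))
print(np.degrees(np.arctan2(*(f(365,155)-f(365,394))[:2][::-1])),st()["position"])
```

```text
ctr [ 0.5456 -0.0957  0.064 ] [0.0388, 0.0388, 0.0399, 0.0384]
slot [ 0.5458 -0.0956  0.064 ]
t 15.77 pos [ 0.6152 -0.0972  0.1976] yaw 91.97 F [0.  0.  0.4] M [ 0.12 -0.15 -0.02] open 0.132 q [ -19.2   32.8   84.8   -0.    62.5 -111.2]
-177.74778918368636 [ 0.61523159 -0.09718872  0.19761294]
```

jog_arm(
  steps=[
    {"delta_pos":[-69,1.5,0],"turn":0,"fingers":0},
    {"delta_pos":[-69,1.5,-10],"turn":0,"fingers":0},
    {"delta_pos":[-69,1.5,-30],"turn":0,"fingers":0},
    {"delta_pos":[-69,1.5,-50],"turn":0,"fingers":0},
    {"delta_pos":[-69,1.5,-60],"turn":0,"fingers":0},
    {"delta_pos":[-69,1.5,-62],"turn":0,"fingers":0},
    {"delta_pos":[-69,1.5,-62],"turn":0,"fingers":0},
    {"delta_pos":[-69,1.5,-62],"turn":0,"fingers":0},
    {"delta_pos":[-69,1.5,-62],"turn":0,"fingers":0},
  ],
)

```text
time_s: 16.52
position: [0.5476, -0.0947, 0.1366]
tcp_rot: [[-0.037, 0.002, -0.999], [0.999, -0.001, -0.037], [-0.001, -1.0, -0.002]]
force: [-0.9, 0.0, -0.3]
opening: 0.134
```

Run:
```python
from h import *
s=st(); a=save("wrist","w11"); b=save("scene","a11"); c=save("side","s11")
z=lambda i,r:cv2.resize(np.ascontiguousarray(i[r[0]:r[0]+90,r[1]:r[1]+120,::-1]),(400,300),interpolation=cv2.INTER_CUBIC)
cv2.imwrite("pics/c11.png",np.hstack([z(b,(130,190)),z(c,(150,205))]))
```

```text
t 16.52 pos [ 0.5476 -0.0947  0.1366] yaw 92.09 F [-0.9  0.  -0.3] M [ 0.07 -0.16 -0.06] open 0.134 q [ -21.3   33.1   97.6   -0.    49.2 -113.4]
```

View pics/c11.png

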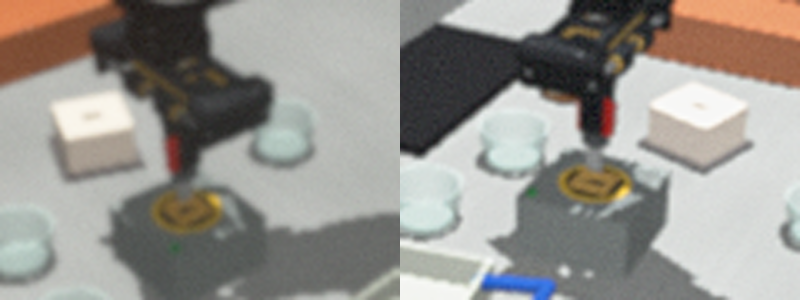

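View pics/w11.png

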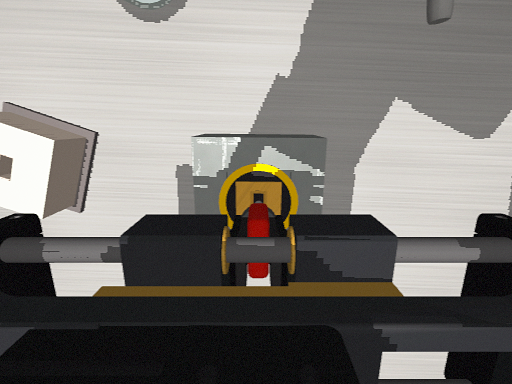

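The key hangs right over the slot. I'll begin the insertion with a small correction, down to just before the first pin.

jog_arm(
  steps=[
    {"delta_pos":[-1,-0.5,-3],"turn":0,"fingers":0},
    {"delta_pos":[-1,-0.5,-6],"turn":0,"fingers":0},
    {"delta_pos":[-1,-0.5,-9],"turn":0,"fingers":0},
    {"delta_pos":[-1,-0.5,-11],"turn":0,"fingers":0},
    {"delta_pos":[-1,-0.5,-13],"turn":0,"fingers":0},
    {"delta_pos":[-1,-0.5,-15],"turn":0,"fingers":0},
    {"delta_pos":[-1,-0.5,-17],"turn":0,"fingers":0},
    {"delta_pos":[-1,-0.5,-17],"turn":0,"fingers":0},
  ],
)

```text
time_s: 17.33
position: [0.5454, -0.0947, 0.1182]
tcp_rot: [[-0.036, -0.001, -0.999], [0.999, 0.0, -0.036], [0.0, -1.0, 0.001]]
force: [0.0, 0.1, -0.5]
opening: 0.136
```

Run:
```python
from h import *
s=st()
```

```text
t 17.33 pos [ 0.5454 -0.0947  0.1182] yaw 92.09 F [ 0.   0.1 -0.5] M [ 0.09 -0.18  0.05] open 0.136 q [ -21.4   34.7   98.4    0.    46.9 -113.5]
```

The tip is 9 mm in with no side force. Now I'll push past the pins with small turns to and fro.

jog_arm(
  steps=[
    {"delta_pos":[0,0,-1],"turn":2,"fingers":0},
    {"delta_pos":[0,0,-2],"turn":4,"fingers":0},
    {"delta_pos":[0,0,-3],"turn":0,"fingers":0},
    {"delta_pos":[0,0,-4],"turn":-4,"fingers":0},
    {"delta_pos":[0,0,-5],"turn":0,"fingers":0},
    {"delta_pos":[0,0,-6],"turn":4,"fingers":0},
    {"delta_pos":[0,0,-7],"turn":0,"fingers":0},
    {"delta_pos":[0,0,-8],"turn":-4,"fingers":0},
    {"delta_pos":[0,0,-8],"turn":0,"fingers":0},
  ],
)

```text
time_s: 18.08
position: [0.5462, -0.0956, 0.111]
tcp_rot: [[-0.035, 0.002, -0.999], [0.999, -0.002, -0.035], [-0.002, -1.0, -0.001]]
force: [-0.6, -1.3, 0.1]
opening: 0.139
```

Run:
```python
from h import *
s=st()
```

```text
t 18.08 pos [ 0.5462 -0.0956  0.111 ] yaw 92.03 F [-0.6 -1.3  0.1] M [-0.27 -0.14 -0.03] open 0.139 q [-2.140e+01  3.540e+01  9.860e+01 -1.000e-01  4.590e+01 -1.134e+02]
```

Run:
```python
from h import *
a=save("wrist","w12"); b=save("scene","a12"); c=save("side","s12")
z=lambda i,r:cv2.resize(np.ascontiguousarray(i[r[0]:r[0]+90,r[1]:r[1]+120,::-1]),(400,300),interpolation=cv2.INTER_CUBIC)
cv2.imwrite("pics/c12.png",np.vstack([np.hstack([z(b,(130,190)),z(c,(150,205))]),np.hstack([z(a,(170,200)),z(cv2.imread("pics/w11.png")[:,:,::-1],(170,200))])]))
```

```text
(no output)
```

View pics/c12.png

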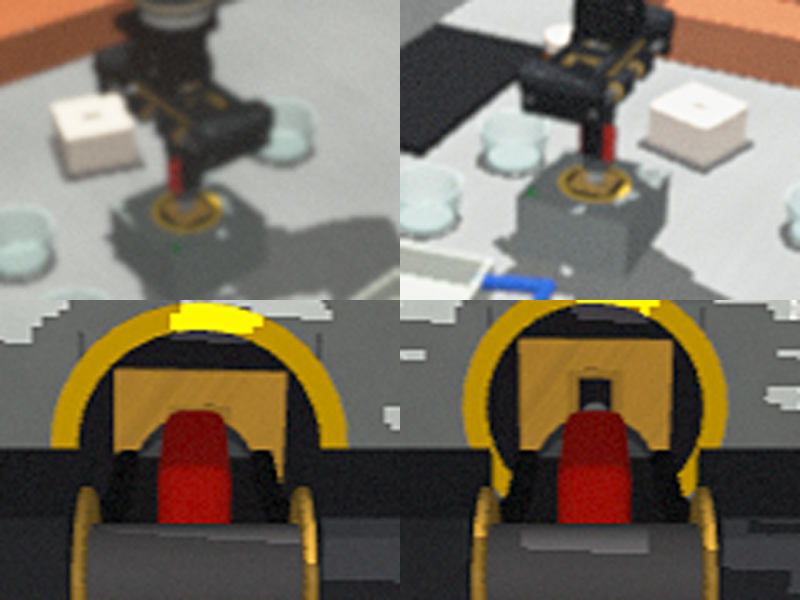

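The key is in the slot and hasn't slipped in the gripper. I'll continue.

jog_arm(
  steps=[
    {"delta_pos":[0,0,-1],"turn":2,"fingers":0},
    {"delta_pos":[0,0,-2],"turn":4,"fingers":0},
    {"delta_pos":[0,0,-3],"turn":0,"fingers":0},
    {"delta_pos":[0,0,-4],"turn":-4,"fingers":0},
    {"delta_pos":[0,0,-5],"turn":0,"fingers":0},
    {"delta_pos":[0,0,-6],"turn":4,"fingers":0},
    {"delta_pos":[0,0,-7],"turn":0,"fingers":0},
    {"delta_pos":[0,0,-8],"turn":-4,"fingers":0},
    {"delta_pos":[0,0,-8],"turn":0,"fingers":0},
  ],
)

```text
time_s: 18.98
position: [0.547, -0.0951, 0.1038]
tcp_rot: [[-0.033, 0.003, -0.999], [0.999, -0.001, -0.033], [-0.001, -1.0, -0.003]]
force: [0.6, -0.2, 7.5]
opening: 0.134
```

Run:
```python
from h import *
s=st()
```

```text
t 18.98 pos [ 0.547  -0.0951  0.1038] yaw 91.89 F [ 0.6 -0.2  7.5] M [ 0.15 -0.2   0.05] open 0.134 q [-2.140e+01  3.610e+01  9.890e+01  1.000e-01  4.490e+01 -1.133e+02]
```

jog_arm(
  steps=[
    {"delta_pos":[0,0,-1],"turn":2,"fingers":0},
    {"delta_pos":[0,0,-2],"turn":4,"fingers":0},
    {"delta_pos":[0,0,-3],"turn":0,"fingers":0},
    {"delta_pos":[0,0,-4],"turn":-4,"fingers":0},
    {"delta_pos":[0,0,-5],"turn":0,"fingers":0},
    {"delta_pos":[0,0,-6],"turn":4,"fingers":0},
    {"delta_pos":[0,0,-7],"turn":0,"fingers":0},
    {"delta_pos":[0,0,-7],"turn":-4,"fingers":0},
    {"delta_pos":[0,0,-7],"turn":0,"fingers":0},
  ],
)

```text
time_s: 19.73
position: [0.5463, -0.0948, 0.0971]
tcp_rot: [[-0.033, 0.002, -0.999], [0.999, -0.0, -0.033], [-0.0, -1.0, -0.002]]
force: [-0.0, 0.8, 5.0]
opening: 0.137
```

Run:
```python
from h import *
s=st()
```

```text
t 19.73 pos [ 0.5463 -0.0948  0.0971] yaw 91.91 F [-0.   0.8  5. ] M [0.2  0.04 0.01] open 0.137 q [ -21.4   36.7   99.1    0.    44.1 -113.3]
```

jog_arm(
  steps=[
    {"delta_pos":[0,0,-1],"turn":3,"fingers":0},
    {"delta_pos":[0,0,-1.5],"turn":0,"fingers":0},
    {"delta_pos":[0,0,-2],"turn":-3,"fingers":0},
    {"delta_pos":[0,0,-2],"turn":0,"fingers":0},
    {"delta_pos":[0,0,-2],"turn":0,"fingers":0},
  ],
)

```text
time_s: 20.15
position: [0.5464, -0.0948, 0.097]
tcp_rot: [[-0.037, 0.003, -0.999], [0.999, -0.001, -0.037], [-0.001, -1.0, -0.003]]
force: [-4.4, 1.0, 20.3]
opening: 0.135
```

Run:
```python
from h import *
s=st()
a=save("wrist","w13"); b=save("scene","a13"); c=save("side","s13")
z=lambda i,r:cv2.resize(np.ascontiguousarray(i[r[0]:r[0]+60,r[1]:r[1]+80,::-1]),(400,300),interpolation=cv2.INTER_CUBIC)
cv2.imwrite("pics/c13.png",np.vstack([np.hstack([z(b,(160,210)),z(c,(165,225))]),np.hstack([z(a,(180,220)),z(cv2.imread("pics/w11.png")[:,:,::-1],(180,220))])]))
tips("scene",["key_shoulder"]);tips("side",["key_shoulder","key_bow"])
```

```text
t 20.15 pos [ 0.5464 -0.0948  0.097 ] yaw 92.1 F [-4.4  1.  20.3] M [0.25 0.62 0.04] open 0.135 q [ -21.4   36.7   99.1    0.    44.  -113.5]
scene key_shoulder [([0.5462, -0.097, 0.062], 0.61), ([0.6476, 0.2753, 0.1071], 0.45)]
side key_shoulder [([0.5489, -0.0941, 0.0619], 0.38)]
side key_bow [([0.5439, -0.0973, 0.0893], 0.46)]
```

View pics/c13.png

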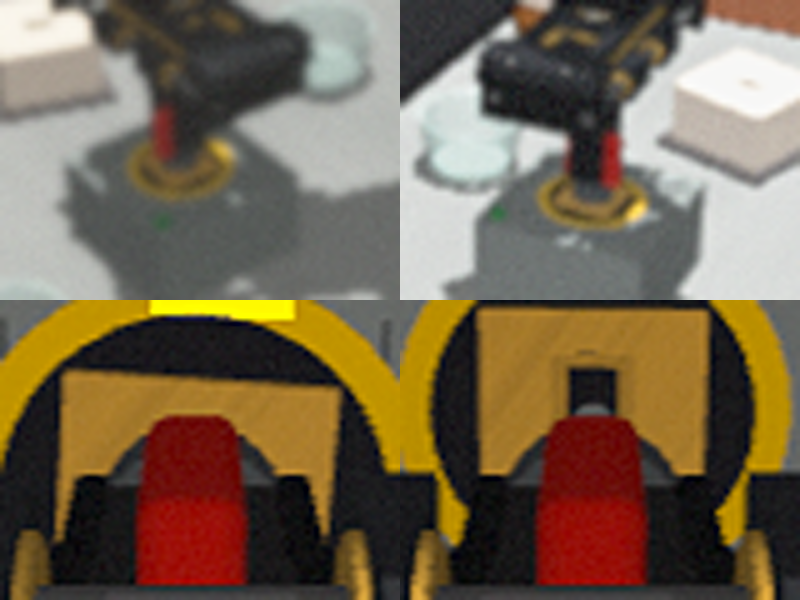

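It stops at z = 0.097, the computed home height, with push rising to 20 N. The wrist view shows the shoulder sitting on the plug. I'll ease the push by 1 mm and turn clockwise.

jog_arm(
  steps=[
    {"delta_pos":[0,0,1],"turn":-3,"fingers":0},
    {"delta_pos":[0,0,1],"turn":-8,"fingers":0},
    {"delta_pos":[0,0,1],"turn":-13,"fingers":0},
    {"delta_pos":[0,0,1],"turn":-18,"fingers":0},
    {"delta_pos":[0,0,1],"turn":-23,"fingers":0},
    {"delta_pos":[0,0,1],"turn":-28,"fingers":0},
    {"delta_pos":[0,0,1],"turn":-33,"fingers":0},
    {"delta_pos":[0,0,1],"turn":-38,"fingers":0},
    {"delta_pos":[0,0,1],"turn":-43,"fingers":0},
    {"delta_pos":[0,0,1],"turn":-48,"fingers":0},
    {"delta_pos":[0,0,1],"turn":-53,"fingers":0},
    {"delta_pos":[0,0,1],"turn":-58,"fingers":0},
    {"delta_pos":[0,0,1],"turn":-63,"fingers":0},
    {"delta_pos":[0,0,1],"turn":-68,"fingers":0},
    {"delta_pos":[0,0,1],"turn":-73,"fingers":0},
    {"delta_pos":[0,0,1],"turn":-78,"fingers":0},
    {"delta_pos":[0,0,1],"turn":-83,"fingers":0},
    {"delta_pos":[0,0,1],"turn":-87,"fingers":0},
    {"delta_pos":[0,0,1],"turn":-90,"fingers":0},
    {"delta_pos":[0,0,1],"turn":-90,"fingers":0},
  ],
)

```text
time_s: 22.12
position: [0.5464, -0.095, 0.097]
tcp_rot: [[0.999, 0.002, -0.034], [0.034, -0.001, 0.999], [0.002, -1.0, -0.001]]
force: [-1.3, 0.7, 13.1]
opening: 0.137
```

Run:
```python
from h import *
s=st(); np.save("s14.npy",s,allow_pickle=True)
a=save("wrist","w14")
cv2.imwrite("pics/w14z.png",cv2.resize(np.ascontiguousarray(a[130:250,178:338,::-1]),(800,600),interpolation=cv2.INTER_CUBIC))
```

```text
t 22.12 pos [ 0.5464 -0.095   0.097 ] yaw 1.93 F [-1.3  0.7 13.1] M [0.02 0.33 0.03] open 0.137 q [-21.4  36.7  99.1   0.   44.1 -23.3]
```

View pics/w14z.png

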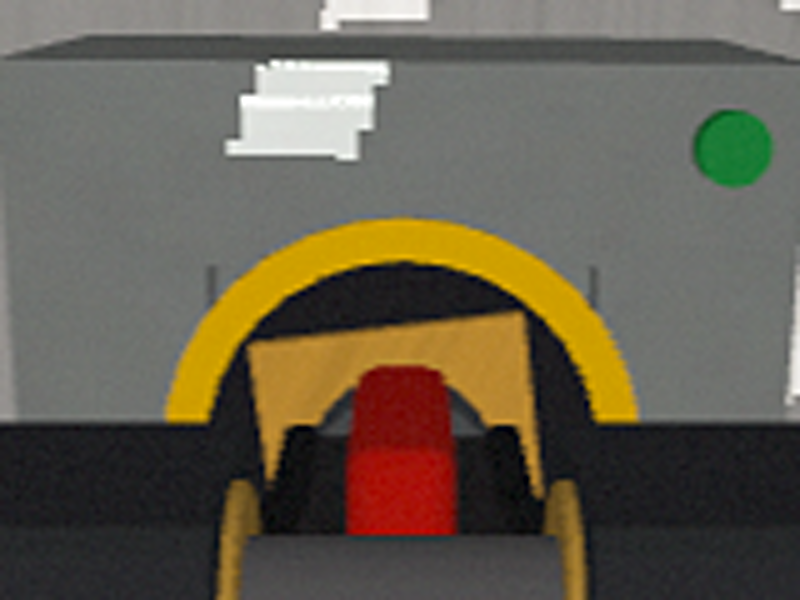

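The plug lags the gripper because of the play. I'll measure its angle from its far edge, from (248,345) to (525,313) in the zoom.

```bash
cat >> h.py <<'E'
def plug(s,p,q):
    f=lambda x,y: wray(s,178-.5+(x+.5)/5,130-.5+(y+.5)/5,0.064)
    d=f(*q)-f(*p); y=np.degrees(np.arctan2(d[1],d[0])); print("len",np.linalg.norm(d),"edge yaw",y)
E
python3 - <<'E'
from h import *
s=np.load("s14.npy",allow_pickle=True).item()
plug(s,(250,345),(523,313)); plug(s,(525,313),(543,492))
E
```

```text
len 0.03793188513275564 edge yaw 8.844075099966382
len 0.026551763371226157 edge yaw -81.20303702686905
```

The plug is at about 83°. I'll turn a further 8°, to about 91° (the stop is at 91.7°).

jog_arm(
  steps=[
    {"delta_pos":[0,0,0],"turn":-3,"fingers":0},
    {"delta_pos":[0,0,0],"turn":-6,"fingers":0},
    {"delta_pos":[0,0,0],"turn":-8,"fingers":0},
    {"delta_pos":[0,0,0],"turn":-8,"fingers":0},
    {"delta_pos":[0,0,0],"turn":-8,"fingers":0},
    {"delta_pos":[0,0,0],"turn":-8,"fingers":0},
  ],
)

```text
time_s: 22.67
position: [0.5464, -0.0949, 0.097]
tcp_rot: [[0.995, 0.002, 0.104], [-0.104, -0.001, 0.995], [0.002, -1.0, -0.001]]
force: [-1.5, 0.2, 14.8]
opening: 0.133
```

Run:
```python
from h import *
s=st(); np.save("s15.npy",s,allow_pickle=True)
a=save("wrist","w15")
cv2.imwrite("pics/w15z.png",cv2.resize(np.ascontiguousarray(a[130:250,178:338,::-1]),(800,600),interpolation=cv2.INTER_CUBIC))
```

```text
t 22.67 pos [ 0.5464 -0.0949  0.097 ] yaw -5.97 F [-1.5  0.2 14.8] M [0.01 0.35 0.07] open 0.133 q [-21.4  36.7  99.1   0.   44.1 -15.4]
```

View pics/w15z.png

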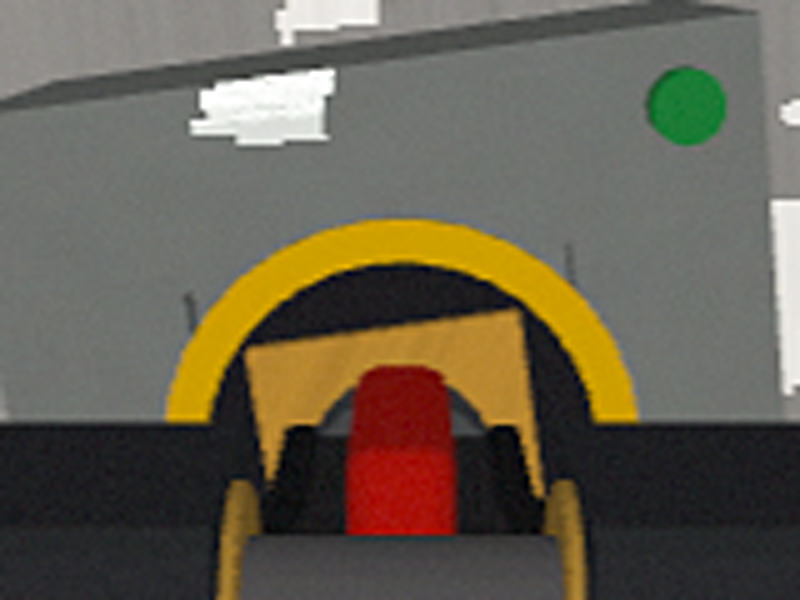

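Run:
```python
from h import *
s=np.load("s15.npy",allow_pickle=True).item()
plug(s,(247,350),(519,309)); plug(s,(521,309),(543,495)); plug(s,(20,106),(755,14))
s=np.load("s14.npy",allow_pickle=True).item(); plug(s,(20,60),(770,60))
```

```text
len 0.03799221403701168 edge yaw 2.899973248878023
len 0.027646679039060144 edge yaw -88.17068283467829
len 0.09711821584987824 edge yaw 1.0672495693700057
len 0.09828965298315333 edge yaw 1.9308718734859085
```

The plug is at about 89.5°. I'll add 2° more so it sits at or just past the quarter turn.

jog_arm(
  steps=[
    {"delta_pos":[0,0,0],"turn":-2,"fingers":0},
    {"delta_pos":[0,0,0],"turn":-2,"fingers":0},
    {"delta_pos":[0,0,0],"turn":-2,"fingers":0},
    {"delta_pos":[0,0,0],"turn":-2,"fingers":0},
    {"delta_pos":[0,0,0],"turn":-2,"fingers":0},
    {"delta_pos":[0,0,0],"turn":-2,"fingers":0},
  ],
)

```text
time_s: 23.22
position: [0.5464, -0.0949, 0.097]
tcp_rot: [[0.99, 0.002, 0.139], [-0.139, -0.001, 0.99], [0.002, -1.0, -0.0]]
force: [-1.7, 0.3, 12.8]
opening: 0.135
```

Run:
```python
from h import *
s=st(); np.save("s16.npy",s,allow_pickle=True)
a=save("wrist","w16"); b=save("scene","a16"); c=save("side","s16")
cv2.imwrite("pics/w16z.png",cv2.resize(np.ascontiguousarray(a[130:250,178:338,::-1]),(800,600),interpolation=cv2.INTER_CUBIC))
cv2.imwrite("pics/c16.png",np.hstack([b[120:384,120:460],c[120:384,20:420]])[:,:,::-1])
tips("scene",["ramekin0","jar","tray_bar"]); tips("side",["ramekin0","jar","tray_bar"])
st()
```

```text
t 23.22 pos [ 0.5464 -0.0949  0.097 ] yaw -7.97 F [-1.7  0.3 12.8] M [0.07 0.33 0.07] open 0.135 q [-21.4  36.7  99.1   0.   44.1 -13.4]
scene ramekin0 [([0.7005, -0.047, 0.0001], 0.75), ([0.6841, -0.1939, -0.0031], 0.62), ([0.3512, -0.2033, 0.0025], 0.57), ([0.7284, 0.2378, 0.0607], 0.22)]
scene jar [([0.7064, -0.3663, -0.0011], 0.92)]
scene tray_bar [([0.4467, 0.2438, 0.1433], 0.82), ([0.723, 0.2372, 0.0629], 0.57), ([0.5451, -0.0976, 0.0633], 0.36)]
side ramekin0 [([0.7014, -0.0462, 0.0015], 0.92), ([0.3562, -0.1984, -0.0013], 0.66), ([0.6795, -0.188, 0.0001], 0.58)]
side jar []
side tray_bar [([0.4493, 0.2399, 0.1419], 0.92), ([0.5458, -0.0952, 0.0911], 0.41)]
t 23.67 pos [ 0.5464 -0.0949  0.097 ] yaw -7.97 F [-2.8  0.1 12.4] M [0.07 0.41 0.09] open 0.136 q [-21.4  36.7  99.1   0.   44.1 -13.4]
```

View pics/w16z.png

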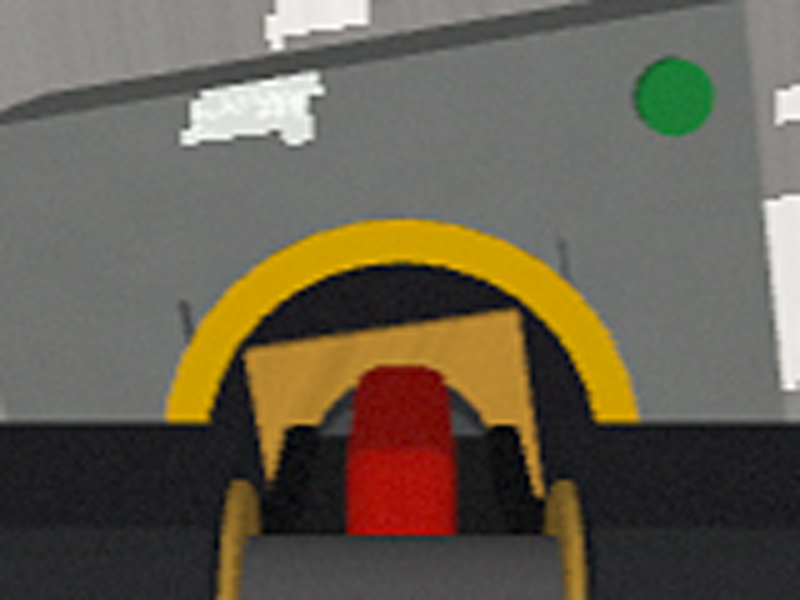

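View pics/c16.png

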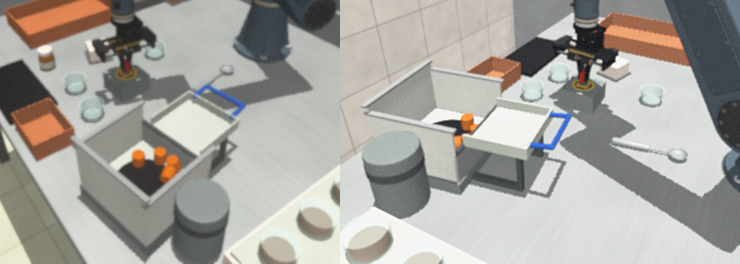

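The plug followed the last 2°: edge yaw is now about 0.8°, so roughly 91° turned. The moment of about 0.08 N m matches the spring. The key is home (z unchanged, about 12 N down), four chunks are in the hopper, the tray is level, and the ramekins and jar haven't moved.

Run:
```python
from h import *
s=np.load("s16.npy",allow_pickle=True).item(); plug(s,(247,351),(518,309)); plug(s,(520,309),(543,495))
print(hand_in())
```

```text
len 0.037884198031616634 edge yaw 1.1421548551436949
len 0.027665706025238115 edge yaw -89.89237486078153
the job is handed in; nothing more can be done
None
```

The job is done and handed in at about 23.7 s of the 64 s allowed. The hand-in gives no verdict.

- **Tray:** I gripped the blue bar, tilted the tray to about 1.1 rad and brought it back down level. The last pictures show all four chunks in the hopper and the tray empty. The bar is back at its starting spot, z ≈ 0.142 m.
- **Key:** I took it from the stand and pushed it past the pins with small turns to and fro; I saw up to 7.5 N at the pins. It stopped at the computed home height, and the push rose to 20 N without it moving further. The arm still presses down with about 12 N.
- **Turn:** The plug's visible edges put it at about 91° clockwise (two edges averaged, good to roughly 1°). The stop is at 91.7°. The moment of 0.07–0.09 N m fits the spring, and the key is still gripped.
- **Ramekins and jar:** All were found within a few mm of where they began. The side camera missed the jar in the last check, but the scene camera saw it in place.

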